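# Find the thick rock slab and put it in the sieve pan

### The job

Three grey rock slabs with the same face size stand on edge on the lab bench; one is thicker than the other two. Pinch them with the gripper to find the thick one by the finger opening, and stand it on edge on the floor of the round brass sieve pan. Leave the other two standing where they are.

Things in the scene. Friction and masses are not known exactly. Their poses are not given: they have to be found in the camera images.
- slab_a_center (a point): one of three look-alike grey rock slabs, 50 mm long, 40 mm high, standing loose on its long edge. Two are 12 mm thick, one 18 mm; names and places do not tell which: pinch across the thickness and read the finger opening. Point: the slab's centre, 20 mm above its foot. x along the length, y across the thickness (pinch this way, from above), z up. Weight 58 g or, the thick one, 86 g.
- slab_b_center (a point): one of three look-alike grey rock slabs, 50 mm long, 40 mm high, standing loose on its long edge. Two are 12 mm thick, one 18 mm; names and places do not tell which: pinch across the thickness and read the finger opening. Point: the slab's centre, 20 mm above its foot. x along the length, y across the thickness (pinch this way, from above), z up. Weight 58 g or, the thick one, 86 g.
- slab_c_center (a point): one of three look-alike grey rock slabs, 50 mm long, 40 mm high, standing loose on its long edge. Two are 12 mm thick, one 18 mm; names and places do not tell which: pinch across the thickness and read the finger opening. Point: the slab's centre, 20 mm above its foot. x along the length, y across the thickness (pinch this way, from above), z up. Weight 58 g or, the thick one, 86 g.
- pan: the low, empty, open, round brass sieve pan that stands by itself, fixed on the bench: 200 mm outer diameter, wall 3 mm thick, rim 25 mm above the bench, flat floor 3 mm above the bench. Origin at the centre of its underside on the bench, z up. (The tall stack of closed sieves at the bench's side is not it.)

How it is judged:
By the outcome, as a careful person would: the job done as asked, in the order asked, and still so for the second after the job is handed in, with the robot touching nothing.
It also fails if it takes over 51 s, if anything falls off the work surface, if the arm or the gripper's body presses on something with over 40 N, if the wrist force passes 120 N, or if a joint passes its speed limit or range.

### The arm

A 6-joint arm with a two-finger parallel gripper is mounted at the origin on the work surface. World frame = base frame: x ahead of the robot, y to its left, z up, the work surface at z = 0. Lengths are in m, angles in rad, forces in N, time in s.
With the tool pointing down it reaches from about 0.275 to 0.975 m from the base axis. Payload 8.4 kg.
Tool frame: the origin (TCP) lies midway between the tips of the shut fingers; the grasp point (between the pads) lies bot.grasp_offset behind it (bot.grasp_offset is the distance from the TCP to the grasp point, in m); z points along the fingers, y is the direction in which the jaws open and shut (so a half turn about z gives the same grasp; the last joint's range is limited). The gripper opens to 92 mm and grips with 3 to 60 N. Pads are 20 mm wide; open, the fingers measure 128 mm over their backs; the gripper's body (75 mm by 189 mm) begins 69 mm behind the grasp point.
Start: joints at [1.098, 0.353, 1.633, -0, 1.155, -0.002], TCP at [0.283, 0.557, 0.215] pointing down, gripper open.
Joint ranges: [-2.63, 2.63], [-0.92, 2.1], [0.06, 2.66], [-1.3, 4.44], [0, 2.69], [-3.02, 3.02]. Speed limits (rad/s): [2.22, 2.22, 2.79, 3.14, 3.14, 3.14].

### API

Orientations are given as a 3x3 rotation matrix whose columns are the frame's x, y, z axes.
In Python, from workcell import telemetry, optics, sign_off, spot_in, cut_out, place_of, bot gives the robot as it stands.
- The arm moves only by the tool send_rows, never from a script. Its argument "plan" is a list of rows, each a list of 3 entries, a list of its own where there are three numbers: the closure, from 0 (fully open) to 1 (shut), then the shift along the tool's x, y, z in mm, then the turn, a rotation vector about the tool's x, y, z in rad. In form: [[fingers, [x, y, z], [ax, ay, az]], ...]. A call has 1 to 12 rows; each row is the pose to reach, as a shift and turn from the pose commanded when the call began, along the tool's axes at that moment; what a row does not reach only later rows make up. A row lasts 1/8 s, in which the tool goes at most 62.5 mm and 10.7 degrees, less where a joint would pass 70% of its speed; a pose out of reach is approached as far as the arm can. A call with a gripper value outside its range is refused whole. The fingers move at their own pace and stop on an object; "grip_force" is the grip in N (left out, the last holds). Time passes only in rows, so rows that repeat a pose let the fingers close. It gives the time, the measured TCP pose, the force and the opening at its end, in the units of the state.
- telemetry.get_state(): the state, without advancing time (a new reading comes with each control period).
- optics.grab_frame(name): name is "scene" or "top" or "wrist"; returns a dict with "image" (384x512x3 uint8, red, green, blue), "depth" (384x512 float32, m along the optical axis (not along the pixel's ray), 0 where there is no reading), "camera_matrix" (3x3 intrinsics, pixels), "pose" (4x4, takes a point from camera to world coordinates). Camera axes: x right, y down, z forward; pixel columns grow to the right and rows downward; lengths in m; the calibration is good to about 2 mm. A picture is of the moment at which its call begins.
- sign_off(): hands the job in, once; it reports no verdict.
Trained networks look in the newest picture that a camera, given by its name, has taken for a name from the list of things; names that differ only in an ending like _2 or _b are one class to them, and where a whole thing is asked for, a point or a joint stands for the part that bears it (a point fixed in the world has none). Each returns a list of dicts, best first, with "score" (0 to 1); they miss things now and then, are a little off and sometimes report something else, mostly with a low value. They report only what shows in the picture. A call takes as long as a camera call.
- spot_in(camera, target): "extent" ([left, top, right, bottom] in pixels, round what is visible of it).
- cut_out(camera, target): "pixels" (384x512 bool, what is visible of it) and "extent" ([left, top, right, bottom] in pixels, round what is visible of it).
- place_of(camera, target): "pixel" ([column, row] in pixels: a listed point, or the origin of a listed thing).
The state is a dict: "clock": time; "joint_positions": joint angles; "qvel": joint speeds; "tau": joint torques, N m; "eef_pos": TCP position; "ee_rot": TCP orientation; "ft_force": force on the tool from outside, world axes, zero at the start; "torque": the same for the moment, N m; "finger_gap": finger opening in m.
Only numpy, scipy, OpenCV 4.12 (cv2) and the standard library are available. Lean on these libraries where they do the work, as an engineer would, in place of code of your own. Each camera call takes 0.05 s, during which the arm holds its last target.

## Working session

There is one attempt and no reset: what is moved stays moved. The work goes in short steps, Python scripts to look and compute and a tool call to move; the robot and the scene stay as the last step left them, time stands still between calls to the robot, and variables do not carry over. Pictures are saved under pics/ and viewed, and the job is handed in when it is done.

Besides the shell and the picture viewer there is one more tool, called after "Emit:" by a JSON object that holds its "method" and its "body", one argument or row to a line. send_rows: Moves the arm, as the interface text tells. Its arguments: {"type":"object","properties":{"plan":{"type":"array","items":{"type":"array"}},"grip_force":{"type":"number"}},"required":["plan"]}

```bash
ls; mkdir -p pics; cat > h.py <<'E'
import numpy as np, cv2
from workcell import telemetry, optics, sign_off, spot_in, cut_out, place_of, bot
def save(f,n,dr=None):
    im=cv2.cvtColor(f["image"],cv2.COLOR_RGB2BGR).copy()
    if dr: dr(im)
    cv2.imwrite("pics/"+n,im)
def cloud(f):
    d=f["depth"];K=f["camera_matrix"];T=f["pose"]
    v,u=np.mgrid[:d.shape[0],:d.shape[1]]
    p=np.stack([(u-K[0,2])/K[0,0]*d,(v-K[1,2])/K[1,1]*d,d],-1)
    return p@T[:3,:3].T+T[:3,3]
E
python3 - <<'E'
from h import *
print(bot.grasp_offset)
s=telemetry.get_state();print({k:np.round(v,3).tolist() for k,v in s.items()})
for c in ["scene","top"]:
    f=optics.grab_frame(c);save(f,c+"0.png");P=cloud(f)
    np.savez(c+"0.npz",P=P,d=f["depth"],im=f["image"])
    for t in ["slab_a_center","pan"]:
        for r in cut_out(c,t):
            m=r["pixels"]&(f["depth"]>0);q=P[m]
            print(c,t,round(r["score"],2),np.round(r["extent"]),m.sum(),np.round(np.median(q,0),3) if len(q) else '',np.round(np.percentile(q,98,axis=0),3) if len(q) else '')
        for r in place_of(c,t): print("  place",t,round(r["score"],2),np.round(r["pixel"],1))
E
```

```text
pics
0.0187
{'clock': 0.0, 'joint_positions': [1.098, 0.354, 1.634, -0.0, 1.155, -0.002], 'qvel': [-0.001, -0.001, -0.0, 0.001, -0.0, -0.0], 'tau': [0.002, -59.386, -33.421, 0.07, 0.024, -0.0], 'eef_pos': [0.283, 0.557, 0.214], 'ee_rot': [[-0.891, 0.454, -0.001], [0.454, 0.891, -0.001], [0.0, -0.001, -1.0]], 'ft_force': [-0.007, -0.11, -0.479], 'torque': [-0.01, 0.02, 0.025], 'finger_gap': 0.092}
scene slab_a_center 0.87 [229. 158. 251. 174.] 305 [0.46  0.051 0.027] [0.482 0.065 0.041]
  place slab_a_center 0.53 [239.1 165. ]
scene pan 0.81 [133. 257. 233. 358.] 8282 [ 0.566 -0.282  0.002] [ 0.66  -0.187  0.025]
  place pan 0.73 [185.8 306.8]
top slab_a_center 0.55 [221. 215. 231. 234.] 96 [0.455 0.055 0.041] [0.476 0.07  0.044]
  place slab_a_center 0.4 [223.4 221.6]
top pan 0.76 [319. 141. 402. 218.] 5027 [ 0.564 -0.281  0.004] [ 0.656 -0.187  0.026]
  place pan 0.97 [358.3 181.9]
```

View pics/scene0.png

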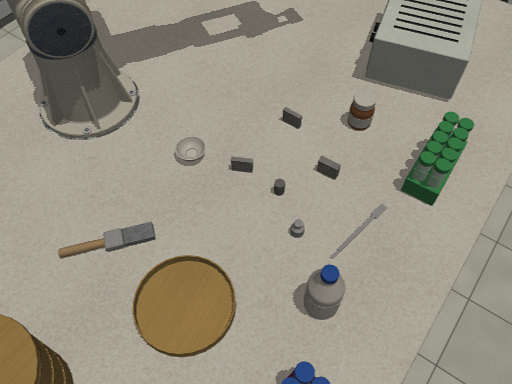

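View pics/top0.png

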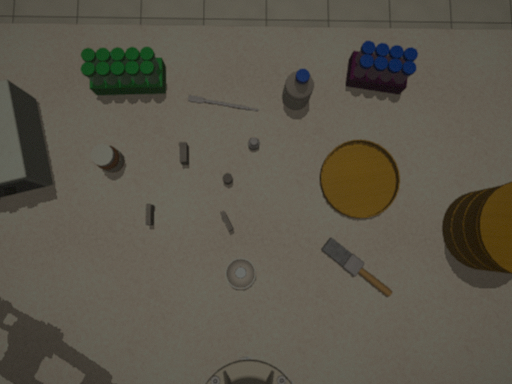

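The scene view shows three slabs at pixels (242,164), (292,117) and (329,167); in the top view they are at (227,222), (150,214) and (183,153). The pan is at (186,307) in the scene view and (359,180) in the top view. Next I'll measure each slab's top face.

```bash
python3 - <<'E'
from h import *
for c,cs in [("top",[(227,222),(150,214),(183,153)]),("scene",[(242,164),(292,117),(329,167)])]:
    z=np.load(c+"0.npz");P=z["P"];d=z["d"]
    for (u,v) in cs:
        w=22
        q=P[v-w:v+w,u-w:u+w].reshape(-1,3);dd=d[v-w:v+w,u-w:u+w].ravel()
        q=q[dd>0]; g=q[(q[:,2]>0.034)&(q[:,2]<0.05)]
        # keep cluster near center
        c0=P[v,u,:2]; g=g[np.linalg.norm(g[:,:2]-c0,axis=1)<0.045]
        r=cv2.minAreaRect((g[:,:2]*1000).astype(np.float32))
        cov=np.cov(g[:,:2].T);e,V=np.linalg.eigh(cov);a=V[:,1]
        print(c,(u,v),len(g),"z",np.round(np.median(g[:,2]),4),"rect",np.round(r[0],1),np.round(r[1],1),"yaw",np.round(np.degrees(np.arctan2(a[1],a[0]))%180,1), "mean",np.round(g.mean(0)*1000,1), "rectang",round(r[2],1))
    print("bench z",np.median(P[240:260,300:320,2]))
z=np.load("scene0.npz");P=z["P"];q=P[250:365,125:240].reshape(-1,3);q=q[(q[:,2]>.02)&(q[:,2]<.03)]
(x,y),r=cv2.minEnclosingCircle((q[:,:2]*1000).astype(np.float32));print("pan",x,y,r)
z=np.load("top0.npz");P=z["P"];q=P[135:225,310:410].reshape(-1,3);q=q[(q[:,2]>.02)&(q[:,2]<.03)]
(x,y),r=cv2.minEnclosingCircle((q[:,:2]*1000).astype(np.float32));print("pan",x,y,r)
f=np.load("top0.npz")["im"][130:250,120:270,::-1]
cv2.imwrite("pics/crop.png",cv2.resize(f,None,fx=5,fy=5,interpolation=2))
E
```

```text
top (227, 222) 101 z 0.0409 rect [454.7  56. ] [48.7 11.9] yaw 27.7 mean [455.   55.7  40.9] rectang 27.2
top (150, 214) 112 z 0.0402 rect [469.9 244.8] [46.4 12.8] yaw 179.3 mean [468.9 244.4  39.9] rectang 1.6
top (183, 153) 154 z 0.0404 rect [622.9 164.2] [48.6 17.5] yaw 3.0 mean [622.2 164.3  40. ] rectang 1.3
bench z 0.00035088516989045804
scene (242, 164) 110 z 0.0382 rect [458.8  54.3] [49.3 15.6] yaw 26.7 mean [459.4  53.4  38.2] rectang 25.1
scene (292, 117) 96 z 0.0388 rect [474.6 242.5] [15.1 50.6] yaw 178.5 mean [474.8 242.   38.4] rectang 88.6
scene (329, 167) 166 z 0.0388 rect [627.5 163.2] [50.6 20.8] yaw 2.7 mean [627.8 161.6  38.6] rectang 3.3
bench z -0.0007341330780403221
pan 566.3699951171875 -280.1484069824219 100.50584411621094
pan 563.1563110351562 -277.883544921875 100.42257690429688
```

View pics/crop.png

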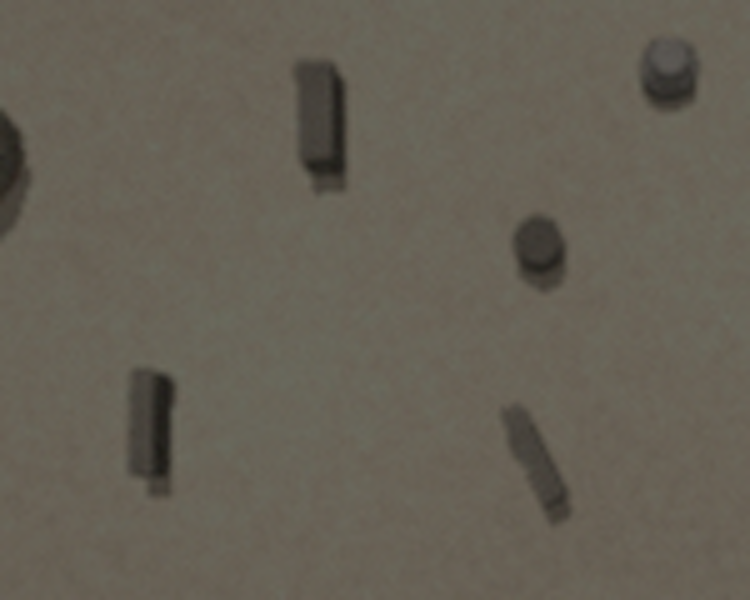

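The slabs stand at about (456,55), (472,243) and (625,163) mm. The last one has a visibly thicker top face (17.5 mm against 12–13 mm). I'll pinch it first to get the real reading, approaching via a wrist view.

```bash
cat >> h.py <<'E'
from scipy.spatial.transform import Rotation as Ro
def move(tgt,yaw_y):
    """shift/turn in tool axes so TCP at tgt with tool y axis at world yaw yaw_y(deg), mod 180, z down"""
    s=telemetry.get_state();R=np.array(s["ee_rot"]);p=np.array(s["eef_pos"])
    best=None
    for k in (0,180):
        a=np.radians(yaw_y+k);y=np.array([np.cos(a),np.sin(a),0]);z=np.array([0,0,-1.]);x=np.cross(y,z)
        rv=Ro.from_matrix(R.T@np.stack([x,y,z],1)).as_rotvec()
        if best is None or np.linalg.norm(rv)<np.linalg.norm(best):best=rv
    print("clock",s["clock"],"shift mm",np.round(R.T@(np.array(tgt)-p)*1000,1),"turn",np.round(best,3),"p",np.round(p,4),"j6",round(s["joint_positions"][5],2),"gap",s["finger_gap"])
E
python3 -c "
from h import *
move((.625,.163,.17),93)"
```

```text
clock 0.5 shift mm [-483.1 -196.2   44.6] turn [ 0.    -0.    -0.523] p [0.2835 0.557  0.2146] j6 -0.0 gap 0.0922084830069601
```

Emit:
{"method": "send_rows", "body": {
  "plan": [
    [0.3,[-483,-196,45],[0,0,-0.523]],
    [0.3,[-483,-196,45],[0,0,-0.523]],
    [0.3,[-483,-196,45],[0,0,-0.523]],
    [0.3,[-483,-196,45],[0,0,-0.523]],
    [0.3,[-483,-196,45],[0,0,-0.523]],
    [0.3,[-483,-196,45],[0,0,-0.523]],
    [0.3,[-483,-196,45],[0,0,-0.523]],
    [0.3,[-483,-196,45],[0,0,-0.523]],
    [0.3,[-483,-196,45],[0,0,-0.523]],
    [0.3,[-483,-196,45],[0,0,-0.523]],
    [0.3,[-483,-196,45],[0,0,-0.523]],
    [0.3,[-483,-196,45],[0,0,-0.523]]
  ]
}}

```text
clock: 2.0
eef_pos: [0.6244, 0.1644, 0.1698]
ee_rot: [[-0.999, -0.053, -0.0], [-0.053, 0.999, 0.0], [0.0, 0.0, -1.0]]
ft_force: [-0.5, -0.3, -0.9]
finger_gap: 0.064
```

```bash
python3 - <<'E'
from h import *
f=optics.grab_frame("wrist");P=cloud(f)
for r in cut_out("wrist","slab_a_center"): print(round(r["score"],2),r["extent"])
m=(P[...,2]>.036)&(P[...,2]<.046)&(abs(P[...,0]-.625)<.05)&(abs(P[...,1]-.163)<.04)&(f["depth"]>0)
g=P[m]
r=cv2.minAreaRect((g[:,:2]*1000).astype(np.float32))
e,V=np.linalg.eigh(np.cov(g[:,:2].T));a=V[:,1]
print(len(g),np.round(g.mean(0),4),r,np.degrees(np.arctan2(a[1],a[0]))%180)
v,u=np.where(m);print(u.min(),u.max(),v.min(),v.max())
move((.625,.163,.17),93)
save(f,"w1.png")
E
```

```text
0.75 [139.0, 0.9, 173.4, 37.5]
713 [0.6236 0.1635 0.0392] ((624.1630249023438, 163.5117645263672), (50.120948791503906, 16.889001846313477), 3.0429258346557617) 2.8501233407146174
243 258 160 204
clock 2.1 shift mm [-0.4 -1.3 -0.2] turn [0.    0.    0.001] p [0.6245 0.1643 0.1698] j6 -1.37 gap 0.06489073863913127
```

View pics/w1.png

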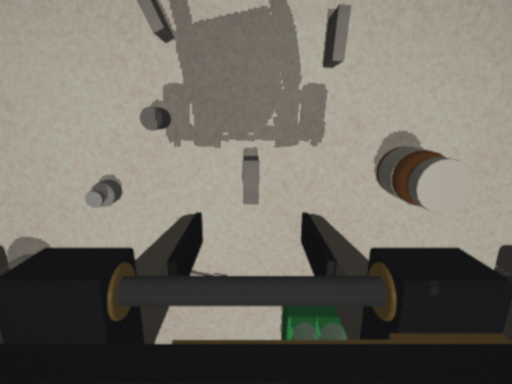

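The wrist view shows the slab at pixel (251,182), midway between the fingertips (about 200 and 303). Measured centre is (624.2, 163.5) mm with a 3° yaw. I'll descend and pinch.

Emit:
{"method": "send_rows", "body": {
  "plan": [
    [0.3,[0,-1,60],[0,0,0]],
    [0.3,[0,-1,105],[0,0,0]],
    [0.3,[0,-1,135],[0,0,0]],
    [0.3,[0,-1,152],[0,0,0]],
    [0.3,[0,-1,161],[0,0,0]],
    [0.3,[0,-1,161],[0,0,0]],
    [1,[0,-1,161],[0,0,0]],
    [1,[0,-1,161],[0,0,0]],
    [1,[0,-1,161],[0,0,0]],
    [1,[0,-1,161],[0,0,0]],
    [1,[0,-1,161],[0,0,0]],
    [1,[0,-1,161],[0,0,0]]
  ],
  "grip_force": 12
}}

```text
clock: 3.6
eef_pos: [0.6251, 0.1623, 0.0087]
ee_rot: [[-0.999, -0.052, 0.0], [-0.052, 0.999, 0.0], [-0.0, 0.0, -1.0]]
ft_force: [-0.9, -0.4, 0.7]
finger_gap: 0.0175
```

The finger opening is 17.5 mm, so this is the 18 mm slab; a thin one would read 12. I'll lift and carry it over the pan.

Emit:
{"method": "send_rows", "body": {
  "plan": [
    [1,[0,0,-40],[0,0,0]],
    [1,[0,0,-90],[0,0,0]],
    [1,[8,-40,-120],[0,0,0]],
    [1,[19,-100,-120],[0,0,0]],
    [1,[30,-160,-120],[0,0,0]],
    [1,[42,-220,-120],[0,0,0]],
    [1,[53,-280,-120],[0,0,0]],
    [1,[65,-340,-120],[0,0,0]],
    [1,[74,-390,-120],[0,0,0]],
    [1,[80,-422,-120],[0,0,0]],
    [1,[83,-437,-120],[0,0,0]],
    [1,[83,-437,-120],[0,0,0]]
  ]
}}

```text
clock: 5.1
eef_pos: [0.5648, -0.2787, 0.1284]
ee_rot: [[-0.999, -0.051, -0.0], [-0.051, 0.999, 0.0], [0.0, 0.0, -1.0]]
ft_force: [-0.3, 0.2, -0.2]
finger_gap: 0.0175
```

```bash
python3 - <<'E'
from h import *
move((.565,-.279,.0125),93)
f=optics.grab_frame("scene");save(f,"s2.png")
f=optics.grab_frame("wrist");save(f,"w2.png");P=cloud(f)
m=(P[...,2]<.08)&(P[...,2]>-.02)&(f["depth"]>0)&(np.hypot(P[...,0]-.565,P[...,1]+.28)<.09)
print("floor z",np.median(P[m][:,2]))
E
```

```text
clock 5.1 shift mm [ -0.2  -0.4 115.9] turn [ 0.    -0.    -0.001] p [ 0.5648 -0.2787  0.1284] j6 -2.08 gap 0.017493643191785153
floor z 0.0022207200701256924
```

View pics/s2.png

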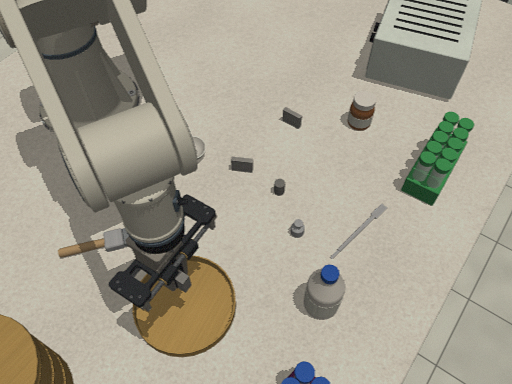

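View pics/w2.png

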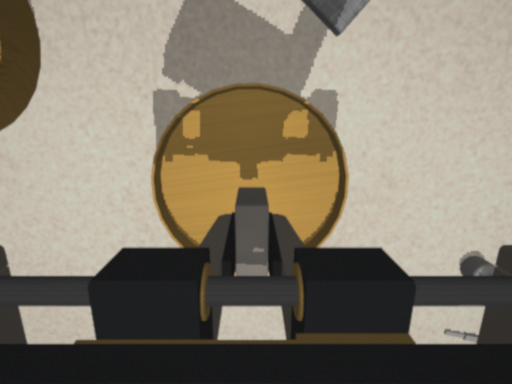

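The scene view shows the slab held over the pan at (180,285), and the two thin slabs untouched at (242,164) and (292,117). The wrist view shows the slab upright in the jaws at (252,230). I'll lower it: the foot touches the pan floor at TCP z ≈ 11.7 mm.

Emit:
{"method": "send_rows", "body": {
  "plan": [
    [1,[0,0,45],[0,0,0]],
    [1,[0,0,85],[0,0,0]],
    [1,[0,0,105],[0,0,0]],
    [1,[0,0,112],[0,0,0]],
    [1,[0,0,114],[0,0,0]],
    [1,[0,0,115],[0,0,0]],
    [1,[0,0,116],[0,0,0]],
    [1,[0,0,116],[0,0,0]]
  ]
}}

```text
clock: 6.2
eef_pos: [0.5653, -0.2787, 0.0131]
ee_rot: [[-0.999, -0.052, 0.001], [-0.052, 0.999, -0.0], [-0.001, -0.0, -1.0]]
ft_force: [-0.6, -0.0, -0.5]
finger_gap: 0.0179
```

Emit:
{"method": "send_rows", "body": {
  "plan": [
    [1,[0,0,0.5],[0,0,0]],
    [1,[0,0,1],[0,0,0]],
    [1,[0,0,1],[0,0,0]],
    [1,[0,0,1],[0,0,0]]
  ]
}}

```text
clock: 6.7
eef_pos: [0.5651, -0.2786, 0.0117]
ee_rot: [[-0.999, -0.052, 0.0], [-0.052, 0.999, -0.0], [-0.0, -0.0, -1.0]]
ft_force: [0.1, -0.4, 1.2]
finger_gap: 0.0176
```

Emit:
{"method": "send_rows", "body": {
  "plan": [
    [1,[0,0,0.5],[0,0,0]],
    [1,[0,0,0.5],[0,0,0]],
    [1,[0,0,0.5],[0,0,0]]
  ]
}}

```text
clock: 7.08
eef_pos: [0.5651, -0.2785, 0.0116]
ee_rot: [[-0.999, -0.052, 0.0], [-0.052, 0.999, -0.0], [-0.0, -0.0, -1.0]]
ft_force: [-3.1, -0.1, 6.3]
finger_gap: 0.0177
```

The upward force has risen to 6 N, so it's standing on the floor. I'll release and then retreat straight up.

Emit:
{"method": "send_rows", "body": {
  "plan": [
    [1,[0,0,-0.3],[0,0,0]],
    [0.7,[0,0,-0.3],[0,0,0]],
    [0.5,[0,0,-0.3],[0,0,0]],
    [0.5,[0,0,-0.3],[0,0,0]],
    [0.5,[0,0,-0.3],[0,0,0]],
    [0.5,[0,0,-0.3],[0,0,0]],
    [0.5,[0,0,-15],[0,0,0]],
    [0.5,[0,0,-40],[0,0,0]],
    [0.5,[0,0,-90],[0,0,0]],
    [0.5,[0,0,-150],[0,0,0]],
    [0.5,[120,0,-170],[0,0,0]],
    [0.5,[150,0,-170],[0,0,0]]
  ]
}}

```text
clock: 8.57
eef_pos: [0.4408, -0.2852, 0.1803]
ee_rot: [[-0.999, -0.053, 0.002], [-0.053, 0.999, -0.002], [-0.002, -0.002, -1.0]]
ft_force: [-0.1, -0.8, 0.7]
finger_gap: 0.0463
```

```bash
python3 - <<'E'
from h import *
s=telemetry.get_state();print(s["eef_pos"],s["finger_gap"],s["ft_force"])
f=optics.grab_frame("wrist");save(f,"w3.png")
for c in ["top","scene"]:
    f=optics.grab_frame(c);save(f,c+"3.png");P=cloud(f)
    for n,x,y in [("pan",.565,-.279),("thin1",.456,.055),("thin2",.472,.243)]:
        m=(P[...,2]>.034)&(P[...,2]<.055)&(abs(P[...,0]-x)<.045)&(abs(P[...,1]-y)<.045)&(f["depth"]>0);g=P[m]
        if len(g)>5:
            print(c,n,len(g),np.round(g.mean(0),4),np.round(cv2.minAreaRect((g[:,:2]*1000).astype(np.float32))[1],1))
        else: print(c,n,"none")
E
```

```text
[ 0.44081636 -0.2852127   0.18031684] 0.046258698342666514 [-0.06042645 -0.83164636  0.65318049]
top pan 168 [ 0.5638 -0.2757  0.0428] [50.5 19.4]
top thin1 101 [0.4551 0.0556 0.0405] [48.9 11.9]
top thin2 112 [0.4689 0.2444 0.0398] [12.9 46.2]
scene pan 268 [ 0.5688 -0.2793  0.0415] [50.6 18.9]
scene thin1 112 [0.4592 0.0531 0.0383] [50.1 15.4]
scene thin2 98 [0.4748 0.2419 0.0385] [14.9 51. ]
```

View pics/scene3.png

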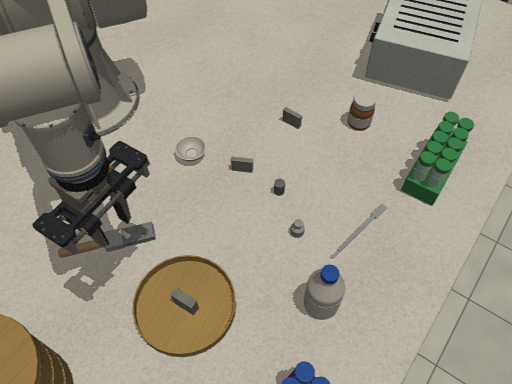

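View pics/w3.png

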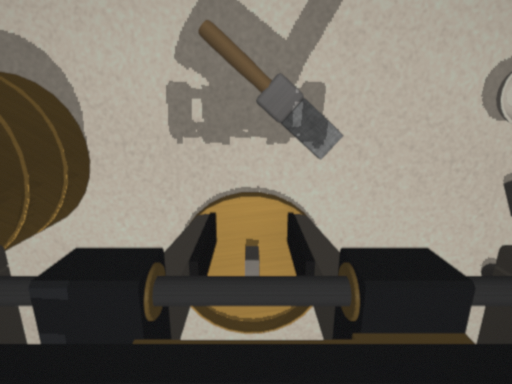

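The scene view shows the slab standing on edge in the pan at (184,300), top at 42–43 mm as expected (3 + 40). The thin slabs at (242,164) and (292,117) haven't moved, and the gripper is clear of everything. I'll let the arm settle and then hand in.

Emit:
{"method": "send_rows", "body": {
  "plan": [
    [0.5,[0,0,0],[0,0,0]],
    [0.5,[0,0,0],[0,0,0]],
    [0.5,[0,0,0],[0,0,0]],
    [0.5,[0,0,0],[0,0,0]]
  ]
}}

```text
clock: 9.22
eef_pos: [0.4418, -0.2848, 0.1779]
ee_rot: [[-0.999, -0.053, -0.0], [-0.053, 0.999, 0.0], [0.0, 0.0, -1.0]]
ft_force: [0.7, -0.5, 0.5]
finger_gap: 0.0459
```

```bash
python3 -c "
from h import *
print(np.abs(telemetry.get_state()['qvel']).max()); print(sign_off())"
```

```text
0.005201285625391893
the job is handed in; nothing more can be done
None
```

The thick slab now stands on edge near the centre of the brass pan, and I handed the job in at about 9.2 s of the 51 s allowed.

- **Finding it:** I pinched only one slab, the one at about (0.624, 0.163) m, because its top face looked thicker in the images. The finger opening read 17.5 mm, which rules out a 12 mm slab. I did not pinch the other two, so as not to disturb them; they are judged thin from that reading and the images only.
- **Placing it:** I set it down until the upward force reached about 6 N, released it and backed straight up.
- **Last checks:** The slab's top is at 42–43 mm, as expected for a 40 mm slab on the 3 mm floor, at about (0.566, −0.278) m. The other two were still standing, within 0.5 mm of where they were before. The gripper was clear of everything and the arm was still.
- **Disagreement:** The top and scene cameras differ by about 4–6 mm on positions. Nothing I checked failed.

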